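# Unlock the yellow supply box at the coffee corner

### The job

The coffee corner is opening: unlock the supply box with the yellow lid by lifting its bar level and straight up until both ends are clear of their U brackets. Then carry it level to the wooden tray and set it down there lengthwise, standing on both feet on the tray floor; lower it in rather than dropping it. Leave the bar of the green-lidded box where it is.

Things in the scene. Friction and masses are not known exactly. Their poses are not given: they have to be found in the camera images.
- bar: (Sizes in mm.) Bar to remove, on the yellow-lidded box: aluminium locking bar 230 long, 20 x 20 section, black grip sleeve 56 long and 23 x 23 round its middle, two black square feet (24 x 24, 22 high) under it, centred 50 either side of the middle. 0.2 to 0.35 kg. Origin: bar's middle, on its centre line, 32 above the soles; x along the bar, z up. At the start its origin is 114 above the table.
- yellow_box: (mm) Black box, yellow lid, fixed; 188 (x) x 108 (y) over the lid, lid top 80 above the table. Origin: centre of underside, z up. At x = +87 and -87 a steel U bracket, open at the top: 16 thick along x, slot 30 wide in y (46 outside), slot floor 104 and prong tops 132 above the table. The bar lies along x in both slots, loose, not latched.
- tray: (mm) Shallow light-wood tray, fixed, 240 (x) x 150 (y) outside, 12 high, walls and floor 6 thick. Origin: centre of the underside; x along its length, z up. The bar stands in it with its origin 38 above the table; the bar's ends may overhang the low rim.
- other_bar: Bar of the green-lidded box, to be left alone: same look and size as the first, lying in the same kind of brackets on a box of the same shape and size whose lid is green. Origin and axes as for the first bar; that box is centred under it.
Not all that is in view belongs to the job. What is shaped like the yellow_box but purple or red is not meant.

How it is judged:
On the way, in this order (a step that is already met when the one before it is completed fails the run):
1. the bar is level (within 14 degrees), its underside above the tops of both brackets at both ends, while still over the yellow box (within 40 mm sideways) (z of bar in the frame of yellow_box above 0.15 m and horizontal distance between bar and yellow_box below 0.04 m and angle between bar's own z axis and vertical below 0.25 rad and contact force between bar and yellow_box below 0.1 N), for 0.1 s.
2. the bar, still held by the fingers, has been lowered to within 20 mm of standing in the tray (x of bar in the frame of tray between -0.055 and 0.055 m and y of bar in the frame of tray between -0.06 and 0.06 m and z of bar in the frame of tray below 0.058 m and contact force between the fingers and bar above 0.5 N), for 0.1 s.
At the end, for the whole second after the job is handed in: The bar stands still and upright on its feet on the tray floor (origin within 5 mm of its standing height, tilt under 6 degrees), lengthwise within 20 degrees, its middle within 55 mm along and 60 mm across of the tray's centre; the green box's bar is within 15 mm of where it started (x of bar in the frame of tray between -0.055 and 0.055 m and y of bar in the frame of tray between -0.06 and 0.06 m and angle between the x axis of bar and the x axis of tray, either way round below 0.35 rad and z of bar in the frame of tray between 0.03 and 0.043 m and angle between bar's own z axis and vertical below 0.1 rad and linear speed of bar below 0.02 m/s and distance of other_bar from where it was at the start of the episode below 0.015 m); the robot touches nothing.
It fails at once if the bar is tipped more than 29 degrees (angle between bar's own z axis and vertical above 0.5 rad).
It fails at once if the bar of the green box is moved more than 15 mm (distance of other_bar from where it was at the start of the episode above 0.015 m).
It also fails if it takes over 48 s, if anything falls off the work surface, if the arm or the gripper's body presses on something with over 40 N, if the wrist force passes 120 N, or if a joint passes its speed limit or range.

### The arm

A 6-joint arm with a two-finger parallel gripper is mounted at the origin on the work surface. World frame = base frame: x ahead of the robot, y to its left, z up, the work surface at z = 0. Lengths are in m, angles in rad, forces in N, time in s.
With the tool pointing down it reaches from about 0.375 to 0.9 m from the base axis. Payload 3.1 kg.
Tool frame: the origin (TCP) lies on the centre line of the jaws, within the pads' length; the fingertips stand 11 mm ahead of it and the grasp point (between the pads) lies 8 mm behind it; z points along the fingers, y is the line along which they close (so a half turn about z gives the same grasp; the last joint's range is limited). The gripper opens to 85 mm and grips with 20 to 120 N. Pads are 22 mm wide; open, the fingers measure 114 mm over their backs; the gripper's body (76 mm by 85 mm) begins 54 mm behind the grasp point. The pads swing forward as they close: fully open they stand 13 mm farther back than shut.
Start: joints at [1.139, 0.527, 1.433, -0, 1.181, -0.178], TCP at [0.156, 0.605, 0.242] pointing down, gripper open.
Joint ranges: [-3.08, 3.08], [-0.75, 2.2], [0.22, 2.44], [-1.43, 4.57], [0, 2.65], [-2.85, 2.85]. Speed limits (rad/s): [2.79, 2.79, 3.14, 3.14, 3.14, 3.14].

### API

Orientations are given as a 3x3 rotation matrix whose columns are the frame's x, y, z axes.
In Python, from plant import r gives the robot as it stands.
- The arm moves only by the tool step_arm, never from a script. Its argument "targets" is a list of rows, each a list of 5 numbers: the shift along the tool's x, y, z in units of 50 mm (1.0 is 50 mm), then the turn about the tool's z in degrees, then the finger opening in mm, from 0 to 85.4. In form: [[x, y, z, roll, jaw], ...]. A call has 1 to 12 rows; each row shifts and turns the commanded pose from where the row before left it, along the tool's axes as they then stand; what a row does not reach is not made up. A row lasts 1/10 s, in which the tool goes at most 50 mm and 8.59 degrees, less where a joint would pass 70% of its speed; a pose out of reach is approached as far as the arm can. A call is refused whole if a number of a shift passes 1 or a number of a turn 8.59, either way. A call with a gripper value outside its range is refused whole. The fingers move at their own pace and stop on an object; "newtons" is the grip in N (left out, the last holds). Time passes only in rows, so rows that do not move let the fingers close. It gives the time, the measured TCP pose, the force, the opening and the grip force at its end, in the units of the state.
- r.state(): the state, without advancing time (a new reading comes with each control period).
- r.capture(name): name is "scene" or "top" or "wrist"; returns a dict with "img" (420x560x3 uint8, red, green, blue), "vfov" (degrees; the focal length in pixels is half the picture's height over the tangent of half this angle, whatever the lens; pixels are square), "cx", "cy" (the principal point, pixels), "world_from_camera" (4x4, takes a point from camera to world coordinates). Camera axes: x right, y up, looking along -z (the intrinsics and any distortion apply to the point x, -y, -z); pixel columns grow to the right and rows downward; lengths in m; the calibration is good to about 2 mm. A picture is of the moment at which its call begins. There is no depth.
- r.sign_off(): hands the job in; it is judged then, once.
The state is a dict: "time": time; "qpos": joint angles; "qvel": joint speeds; "effort": joint torques, N m; "ee_pos": TCP position; "eef_rot": TCP orientation; "force": force on the tool from outside, world axes, zero at the start; "torque": the same for the moment, N m; "width": finger opening in m; "grip_force": force on a finger pad.
Only numpy, scipy, OpenCV 4.12 (cv2) and the standard library are available. Lean on these libraries where they do the work, as an engineer would, in place of code of your own. Each camera call takes 0.05 s, during which the arm holds its last target. There are 200 camera calls.

## Working session

There is one attempt and no reset: what is moved stays moved. The work goes in short steps, Python scripts to look and compute and a tool call to move; the robot and the scene stay as the last step left them, time stands still between calls to the robot, and variables do not carry over. Pictures are saved under pics/ and viewed, at most 10 in all, crops included, and the job is handed in when it is done.

Besides the shell and the picture viewer there is one more tool, called after "Request:" as name(argument=value, ...), one argument or row to a line, values as JSON. step_arm: Moves the arm, as the interface text tells. Its arguments: {"type":"object","properties":{"targets":{"type":"array","items":{"type":"array","items":{"type":"number"}}},"newtons":{"type":"number"}},"required":["targets"]}

```bash
mkdir -p pics
cat > h.py <<'E'
import numpy as np,cv2
from plant import r
def cap(n,f=None):
    c=r.capture(n)
    if f: cv2.imwrite('pics/'+f,cv2.cvtColor(c['img'],cv2.COLOR_RGB2BGR))
    return c
def ray(c,u,v):
    f=c['img'].shape[0]/2/np.tan(np.radians(c['vfov'])/2)
    T=np.array(c['world_from_camera'])
    return T[:3,3],T[:3,:3]@np.array([(u-c['cx'])/f,-(v-c['cy'])/f,-1])
def at(c,u,v,z):
    o,d=ray(c,u,v); return (o+d*(z-o[2])/d[2])[:3]
def proj(c,P):
    f=c['img'].shape[0]/2/np.tan(np.radians(c['vfov'])/2)
    T=np.array(c['world_from_camera']); p=T[:3,:3].T@(np.array(P)-T[:3,3])
    return c['cx']-f*p[0]/p[2], c['cy']+f*p[1]/p[2]
E
python3 - <<'E'
from h import *
import pickle
for n in('top','scene'):
    c=cap(n,n+'1.png'); pickle.dump(c,open(n+'1.pkl','wb')); print(n,[k for k in c],c['vfov'],c['cx'],c['cy'],np.round(c['world_from_camera'],3).tolist())
s=r.state();print(s['time'],s['ee_pos'],np.round(s['eef_rot'],3).tolist(),s['width'])
E
```

```text
top ['img', 'vfov', 'cx', 'cy', 'world_from_camera'] 50.64336244717566 282.0071781886498 214.24021338110776 [[-0.019, 0.997, -0.07, 0.362], [-1.0, -0.02, -0.009, 0.075], [-0.01, 0.07, 0.997, 1.264], [0.0, 0.0, 0.0, 1.0]]
scene ['img', 'vfov', 'cx', 'cy', 'world_from_camera'] 44.492050757260984 289.3632299641515 209.59699943010938 [[0.165, -0.805, 0.57, 1.145], [0.986, 0.135, -0.095, -0.01], [-0.0, 0.578, 0.816, 1.127], [0.0, 0.0, 0.0, 1.0]]
0.1 [0.15600882 0.60456682 0.24142406] [[-0.968, 0.25, -0.001], [0.25, 0.968, -0.002], [0.0, -0.002, -1.0]] 0.08550505808110419
```

View pics/top1.png

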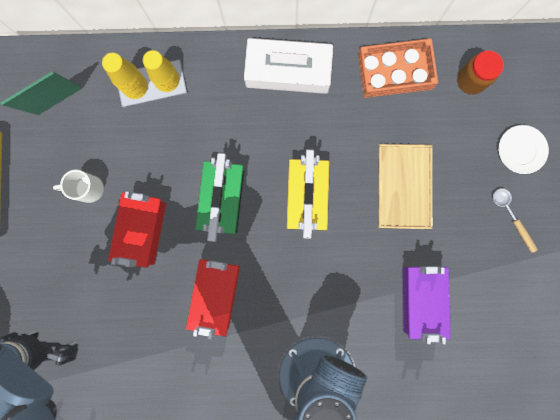

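View pics/scene1.png

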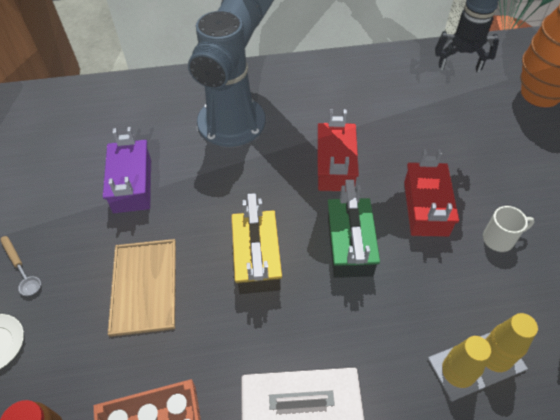

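Five boxes share the shape, in top-view pixels: red (137,230), red (213,298), green (219,195), yellow (308,194) and purple (428,302). Only the one at (308,194) has a yellow lid with a bar in its brackets. The tray is at (406,186). I'll confirm with a crop and measure.

Run:
```python
from h import *
import pickle
c=pickle.load(open('top1.pkl','rb')); im=cv2.cvtColor(c['img'],cv2.COLOR_RGB2BGR)
cv2.imwrite('pics/crop1.png',cv2.resize(im[130:260,180:450],None,fx=2.9,fy=2.9,interpolation=cv2.INTER_CUBIC))
s=pickle.load(open('scene1.pkl','rb'))
print('ends/sleeve top', at(c,309,151,.124),at(c,307,237,.124),at(c,308,194,.1255))
print('ends/sleeve scene', at(s,251.5,196,.124),at(s,257,277,.124),at(s,255,232,.1255))
def blob(c,lo,hi,roi):
    h=cv2.cvtColor(c['img'],cv2.COLOR_RGB2HSV); m=cv2.inRange(h,lo,hi); k=np.zeros_like(m);x,y,X,Y=roi;k[y:Y,x:X]=m[y:Y,x:X]
    return cv2.minAreaRect(cv2.findNonZero(cv2.morphologyEx(k,cv2.MORPH_OPEN,np.ones((3,3)))))
for n,cc,ty,tt in(('top',c,(280,150,340,240),(365,130,445,240)),('scene',s,(225,200,290,290),(100,230,185,345))):
    for lo,hi,roi,z in(((20,150,100),(35,255,255),ty,.08),((8,50,80),(25,200,255),tt,.012)):
        b=blob(cc,lo,hi,roi); P=np.array([at(cc,*p,z)for p in cv2.boxPoints(b)]); print(n,np.round(b[0],1),b[1],np.round(P[:,:2],3).tolist(),np.round(P.mean(0),4))
```

```text
ends/sleeve top [0.60505581 0.01150334 0.124     ] [0.38199186 0.02192035 0.124     ] [0.49259351 0.01682335 0.1255    ]
ends/sleeve scene [0.39008601 0.02307682 0.124     ] [0.61199873 0.00767344 0.124     ] [0.49602625 0.01819351 0.1255    ]
top [307.8 194.5] (39.664695739746094, 68.40933227539062) [[0.408, 0.073], [0.592, 0.063], [0.586, -0.044], [0.402, -0.032]] [0.497  0.0152 0.08  ]
top [405. 186.] (84.0, 54.0) [[0.645, -0.192], [0.642, -0.345], [0.402, -0.335], [0.405, -0.184]] [ 0.5236 -0.2639  0.012 ]Traceback (most recent call last):
  File "<stdin>", line 13, in <module>
  File "<stdin>", line 10, in blob
cv2.error: OpenCV(4.12.0) /io/opencv/modules/imgproc/src/convhull.cpp:143: error: (-215:Assertion failed) total >= 0 && (depth == CV_32F || depth == CV_32S) in function 'convexHull'
```

View pics/crop1.png

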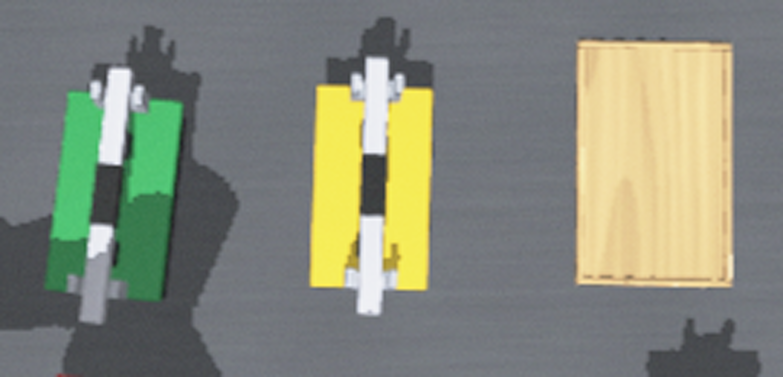

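The crop confirms it: the yellow-lidded box (crop centre about (372,187)) has its bar and black sleeve at (373,184). Green is on the left and the tray on the right. Bar is at about (0.496, 0.017) with yaw −3°, tray at about (0.523, −0.264) with yaw about −1.5°. I'll move above the bar.

Request:
step_arm(
  targets=[
    [0, 0, 0, -6, 85],
    [0, 0, 0, -5.5, 85],
    [-0.31, -0.47, 0, 0, 85],
    [-0.31, -0.47, 0, 0, 85],
    [-0.31, -0.47, 0, 0, 85],
    [-0.31, -0.47, 0, 0, 85],
    [-0.31, -0.47, 0, 0, 85],
    [-0.31, -0.47, 0, 0, 85],
    [-0.31, -0.47, 0, 0, 85],
    [-0.31, -0.47, 0, 0, 85],
    [-0.31, -0.47, 0, 0, 85],
    [-0.31, -0.47, 0, 0, 85],
  ],
)

```text
time: 1.3
ee_pos: [0.2991, 0.3612, 0.2421]
eef_rot: [[-0.999, 0.052, -0.001], [0.052, 0.999, -0.0], [0.0, -0.0, -1.0]]
force: [0.1, 0.1, -0.6]
width: 0.0849
grip_force: 0.0
```

Request:
step_arm(
  targets=[
    [-0.31, -0.47, 0, 0, 85],
    [-0.31, -0.47, 0, 0, 85],
    [-0.31, -0.47, 0, 0, 85],
    [-0.31, -0.47, 0, 0, 85],
    [-0.31, -0.47, 0, 0, 85],
    [-0.31, -0.47, 0, 0, 85],
    [-0.31, -0.47, 0, 0, 85],
    [-0.31, -0.47, 0, 0, 85],
    [-0.31, -0.47, 0, 0, 85],
    [-0.31, -0.47, 0, 0, 85],
    [-0.31, -0.47, 0, 0, 85],
    [0, 0, 0, 0, 85],
  ],
)

```text
time: 2.5
ee_pos: [0.4579, 0.0929, 0.2423]
eef_rot: [[-0.998, 0.056, 0.002], [0.056, 0.998, -0.001], [-0.002, -0.001, -1.0]]
force: [-0.3, -0.4, -0.5]
width: 0.0848
grip_force: 0.0
```

Run:
```python
from h import *
import pickle
c=cap('wrist','w1.png');pickle.dump(c,open('w1.pkl','wb'))
s=r.state();print(s['time'],s['ee_pos'],np.round(s['eef_rot'],3).tolist(),s['qpos'],np.round(c['world_from_camera'],3).tolist(),c['vfov'])
print([np.round(proj(c,p)).tolist() for p in ([.496,.0165,.1255],[.605,.0115,.124],[.382,.022,.124])])
```

```text
2.55 [0.45625256 0.09426521 0.24206886] [[-0.998, 0.055, -0.0], [0.055, 0.998, 0.0], [0.0, 0.0, -1.0]] [-3.69261158e-02  3.14974810e-01  1.81865198e+00  1.85200478e-04
  1.00829620e+00 -1.55276055e+00] [[0.056, -0.949, -0.31, 0.379], [0.998, 0.053, 0.019, 0.099], [-0.002, -0.31, 0.951, 0.375], [0.0, 0.0, 0.0, 1.0]] 61.24207921004696
[[181.0, 260.0], [193.0, 372.0], [166.0, 106.0]]
```

View pics/w1.png

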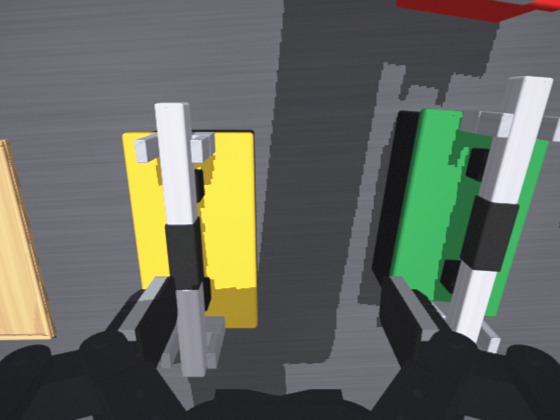

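The wrist view shows the yellow box with its sleeve centred near (184,255), bar ends at (173,104) and (193,375). That matches the estimate (181,260). I'll refine it from this view.

Run:
```python
from h import *
import pickle
c=pickle.load(open('w1.pkl','rb'))
a,b,m=at(c,172,104,.124),at(c,193,375,.124),at(c,184,255,.1255); print(a,b,m,np.degrees(np.arctan2(*(b-a)[[1,0]])))
t=np.array([*((a+b)[:2]/2),.242]);s=r.state()
print(t,(np.array(s['eef_rot']).T@(t-s['ee_pos']))/.05)
```

```text
[0.38105628 0.02650219 0.124     ] [0.60793278 0.01098359 0.124     ] [0.49225895 0.01956005 0.1255    ] -3.912998131621444
[0.49449453 0.01874289 0.242     ] [-8.46804945e-01 -1.46606632e+00  8.74332923e-04]
```

Request:
step_arm(
  targets=[
    [-0.43, -0.74, 0, 0, 85],
    [-0.43, -0.74, 0, 0, 85],
    [0, 0, 0, 0, 85],
    [0, 0, 0.4, 0, 85],
    [0, 0, 0.4, 0, 85],
    [0, 0, 0, 0, 85],
    [0, 0, 0, 0, 85],
  ],
)

```text
time: 3.25
ee_pos: [0.4939, 0.0204, 0.2022]
eef_rot: [[-0.999, 0.051, -0.002], [0.051, 0.999, 0.001], [0.002, 0.001, -1.0]]
force: [0.1, 1.4, -0.4]
width: 0.085
grip_force: 0.0
```

Run:
```python
from h import *
c=cap('wrist','w2.png')
s=r.state();print(s['time'],s['ee_pos'],np.round(s['eef_rot'],3).tolist(),np.round(s['force'],1))
```

```text
3.3 [0.49457266 0.02012178 0.20281893] [[-0.999, 0.051, 0.0], [0.051, 0.999, 0.0], [-0.0, 0.0, -1.0]] [0.4 0.8 0.4]
```

View pics/w2.png

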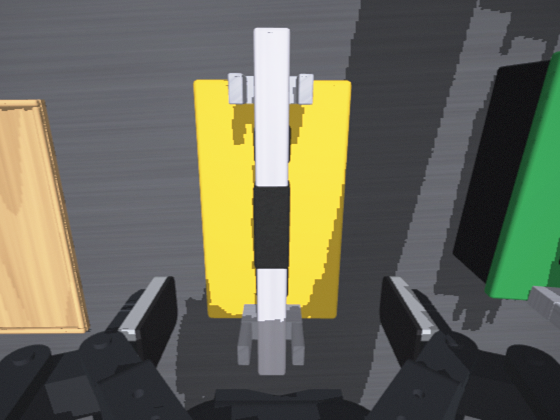

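The view shows the bar vertical in the image at column 271, sleeve (254–289, 186–268), with the jaws either side of it. I'll measure the remaining offset.

Run:
```python
from h import *
c=cap('wrist'); s=r.state()
for p in((271.5,227,.1255),(271.5,29,.124),(271.5,375,.124)):
    P=at(c,*p); print(P,np.array(s['eef_rot']).T@(P-s['ee_pos'])*1000)
```

```text
[0.494785  0.0172464 0.1255   ] [ 0.16463345 -2.63644928 77.63384934]
[0.38205148 0.02369863 0.124     ] [113.08239568  -1.95636199  78.99229694]
[0.61154671 0.01050668 0.124     ] [-116.78697812   -3.39770808   79.28046083]
```

Request:
step_arm(
  targets=[
    [0, -0.05, 0.3, 0, 85],
    [0, 0, 0.3, 0, 85],
    [0, 0, 0.3, 0, 85],
    [0, 0, 0.3, 0, 85],
    [0, 0, 0.3, 0, 85],
    [0, 0, 0.3, 0, 85],
    [0, 0, 0.15, 0, 85],
    [0, 0, 0, 0, 60],
    [0, 0, 0, 0, 40],
    [0, 0, 0, 0, 30],
  ],
  newtons=50,
)

```text
time: 4.35
ee_pos: [0.4953, 0.0167, 0.1057]
eef_rot: [[-0.999, 0.052, 0.002], [0.052, 0.999, -0.0], [-0.002, -0.0, -1.0]]
force: [-0.3, -0.1, -0.2]
width: 0.0437
grip_force: 0.0
```

Request:
step_arm(
  targets=[
    [0, 0, 0, 0, 24],
    [0, 0, 0, 0, 18],
    [0, 0, 0, 0, 10],
    [0, 0, 0, 0, 10],
    [0, 0, 0, 0, 10],
    [0, 0, 0, 0, 10],
  ],
)

```text
time: 4.95
ee_pos: [0.4951, 0.0166, 0.1056]
eef_rot: [[-0.999, 0.052, 0.002], [0.052, 0.999, -0.0], [-0.002, -0.0, -1.0]]
force: [-0.9, 0.7, 7.0]
width: 0.022
grip_force: 50.0
```

Gripped, with an opening of 22 mm. Lifting straight up.

Request:
step_arm(
  targets=[
    [0, 0, -0.15, 0, 10],
    [0, 0, -0.2, 0, 10],
    [0, 0, -0.2, 0, 10],
    [0, 0, -0.2, 0, 10],
    [0, 0, -0.2, 0, 10],
    [0, 0, -0.2, 0, 10],
    [0, 0, -0.2, 0, 10],
    [0, 0, -0.2, 0, 10],
    [0, 0, -0.2, 0, 10],
    [0, 0, 0, 0, 10],
    [0, 0, 0, 0, 10],
    [0, 0, 0, 0, 10],
  ],
)

```text
time: 6.15
ee_pos: [0.4942, 0.0168, 0.1919]
eef_rot: [[-0.999, 0.052, -0.001], [0.052, 0.999, 0.0], [0.001, 0.0, -1.0]]
force: [-1.0, -0.0, -2.2]
width: 0.0224
grip_force: 49.1
```

Run:
```python
from h import *
c=cap('scene'); w=cap('wrist')
a=cv2.resize(c['img'][120:360,80:400],(560,420)); 
cv2.imwrite('pics/lift.png',cv2.cvtColor(cv2.resize(np.hstack([a,w['img']]),(800,300)),cv2.COLOR_RGB2BGR))
s=r.state();print(s['time'],s['ee_pos'],s['width'],s['force'],np.round(s['torque'],2))
```

```text
6.25 [0.49419084 0.01677358 0.19178749] 0.02216301584482637 [-0.58664336  0.71805083 -2.73844826] [-0.04  0.01  0.03]
```

View pics/lift.png

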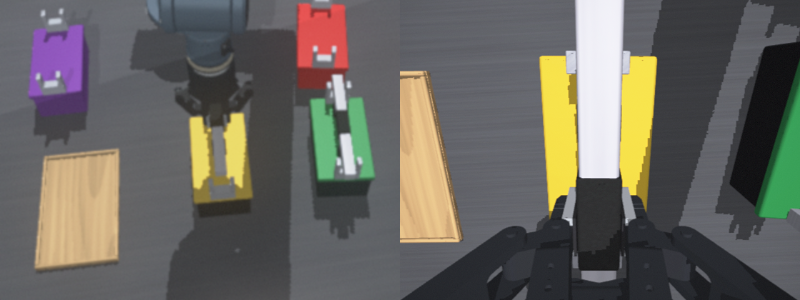

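Bar is lifted clear and level: in the left view it is over the yellow box at (215,160), and in the wrist view the sleeve is between the pads at (598,220). Carrying it to the tray.

Request:
step_arm(
  targets=[
    [-0.02, -0.2, 0, 0, 10],
    [-0.07, -0.4, 0, 0, 10],
    [-0.07, -0.45, 0, 0, 10],
    [-0.07, -0.45, 0, 0, 10],
    [-0.07, -0.45, 0, 0, 10],
    [-0.07, -0.45, 0, 0, 10],
    [-0.07, -0.45, 0, 0, 10],
    [-0.07, -0.45, 0, 0, 10],
    [-0.07, -0.45, 0, 0, 10],
    [-0.07, -0.45, 0, 0, 10],
    [-0.07, -0.45, 0, 0, 10],
    [-0.07, -0.45, 0, 0, 10],
  ],
)

```text
time: 7.45
ee_pos: [0.5203, -0.2416, 0.1918]
eef_rot: [[-0.999, 0.052, -0.001], [0.052, 0.999, 0.0], [0.001, 0.0, -1.0]]
force: [1.4, -0.1, -2.3]
width: 0.0224
grip_force: 49.2
```

Request:
step_arm(
  targets=[
    [-0.07, -0.45, 0, 0, 10],
    [-0.04, -0.3, 0, 0, 10],
    [-0.02, -0.19, 0, -1, 10],
    [0, 0, 0, 0, 10],
    [0, 0, 0, 0, 10],
    [0, 0, 0, 0, 10],
  ],
)

```text
time: 8.05
ee_pos: [0.5245, -0.286, 0.1921]
eef_rot: [[-0.999, 0.034, -0.001], [0.034, 0.999, 0.001], [0.001, 0.001, -1.0]]
force: [-0.2, -0.0, -3.2]
width: 0.0223
grip_force: 49.3
```

Run:
```python
from h import *
c=cap('top'); w=cap('wrist'); s2=cap('scene')
a=cv2.resize(c['img'][110:290,300:540],(560,420)); 
for u in (proj(s2,[.523,-.264,.006]),):print(u)
b=cv2.resize(s2['img'][190:370,60:300],(560,420)); 
cv2.imwrite('pics/tray.png',cv2.cvtColor(cv2.resize(np.hstack([a,b]),(800,300)),cv2.COLOR_RGB2BGR))
s=r.state();print(s['time'],s['ee_pos'],np.round(s['eef_rot'],3).tolist(),s['width'],s['force'],np.round(s['torque'],2))
```

```text
(np.float64(143.61303595811938), np.float64(284.12226624144665))
8.2 [ 0.52482428 -0.28635543  0.19240981] [[-0.999, 0.034, -0.0], [0.034, 0.999, 0.0], [0.0, 0.0, -1.0]] 0.022134845530258067 [-0.00634308 -0.07403777 -3.45891642] [ 0.02 -0.04 -0.05]
```

View pics/tray.png

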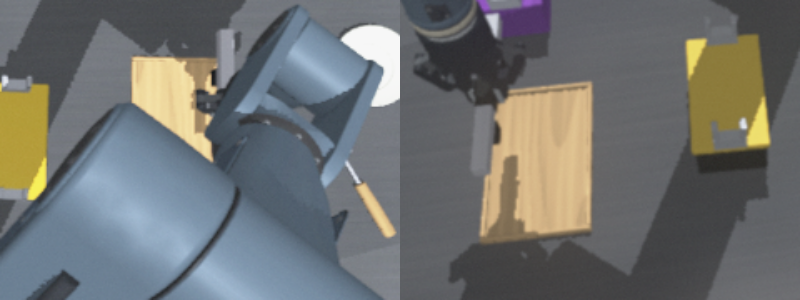

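The picture shows the bar held above the tray, left of its centre in the scene view; I overshot by 22 mm in −y. The tray centre projection (143.6,284) agrees. I'll correct and lower.

Request:
step_arm(
  targets=[
    [0, 0.22, 0, 0, 10],
    [0, 0.22, 0, 0, 10],
    [0, 0, 0.2, 0, 10],
    [0, 0, 0.35, 0, 10],
    [0, 0, 0.35, 0, 10],
    [0, 0, 0.35, 0, 10],
    [0, 0, 0.35, 0, 10],
    [0, 0, 0.35, 0, 10],
    [0, 0, 0.35, 0, 10],
    [0, 0, 0.3, 0, 10],
    [0, 0, 0.2, 0, 10],
    [0, 0, 0, 0, 10],
  ],
)

```text
time: 9.4
ee_pos: [0.5247, -0.2645, 0.0506]
eef_rot: [[-0.999, 0.034, -0.003], [0.034, 0.999, 0.002], [0.003, 0.002, -1.0]]
force: [-0.2, -0.1, -2.3]
width: 0.022
grip_force: 49.2
```

Request:
step_arm(
  targets=[
    [0, 0, 0.1, 0, 10],
    [0, 0, 0.1, 0, 10],
    [0, 0, 0.05, 0, 10],
    [0, 0, 0.05, 0, 10],
    [0, 0, 0.05, 0, 10],
    [0, 0, 0.03, 0, 10],
    [0, 0, 0, 0, 10],
  ],
)

```text
time: 10.1
ee_pos: [0.5255, -0.2652, 0.0332]
eef_rot: [[-0.999, 0.035, -0.0], [0.035, 0.999, 0.0], [0.0, 0.0, -1.0]]
force: [-0.2, -0.1, -2.1]
width: 0.0219
grip_force: 49.2
```

Request:
step_arm(
  targets=[
    [0, 0, 0.02, 0, 10],
    [0, 0, 0.02, 0, 10],
    [0, 0, 0.02, 0, 10],
    [0, 0, 0, 0, 10],
    [0, 0, 0, 0, 10],
  ],
)

```text
time: 10.6
ee_pos: [0.5256, -0.2653, 0.0303]
eef_rot: [[-0.999, 0.035, -0.0], [0.035, 0.999, 0.0], [0.0, 0.0, -1.0]]
force: [-0.0, -0.0, -3.2]
width: 0.0226
grip_force: 49.2
```

Request:
step_arm(
  targets=[
    [0, 0, 0.02, 0, 10],
    [0, 0, 0.01, 0, 10],
    [0, 0, 0, 0, 10],
    [0, 0, 0, 0, 10],
  ],
)

```text
time: 11.0
ee_pos: [0.5257, -0.2654, 0.0297]
eef_rot: [[-0.999, 0.035, 0.0], [0.035, 0.999, -0.0], [-0.001, -0.0, -1.0]]
force: [-1.1, 1.1, 6.4]
width: 0.0223
grip_force: 50.2
```

The feet have landed: vertical force went from −3 to +6 N. Releasing gently, then retreating straight up.

Request:
step_arm(
  targets=[
    [0, 0, 0, 0, 26],
    [0, 0, 0, 0, 32],
    [0, 0, 0, 0, 45],
    [0, 0, 0, 0, 65],
    [0, 0, 0, 0, 85],
    [0, 0, 0, 0, 85],
    [0, 0, -0.2, 0, 85],
    [0, 0, -0.4, 0, 85],
    [0, 0, -0.5, 0, 85],
    [0, 0, -0.5, 0, 85],
    [0, 0, -0.5, 0, 85],
    [0, 0, -0.5, 0, 85],
  ],
  newtons=20,
)

```text
time: 12.2
ee_pos: [0.5255, -0.2652, 0.1606]
eef_rot: [[-0.999, 0.035, 0.0], [0.035, 0.999, -0.0], [-0.001, -0.0, -1.0]]
force: [-0.0, -0.3, 0.6]
width: 0.0852
grip_force: 0.0
```

Request:
step_arm(
  targets=[
    [0, 0, -0.5, 0, 85],
    [0, 0, -0.3, 0, 85],
    [0, 0, 0, 0, 85],
    [0, 0, 0, 0, 85],
    [0, 0, 0, 0, 85],
  ],
)

```text
time: 12.7
ee_pos: [0.5249, -0.2648, 0.1979]
eef_rot: [[-0.999, 0.035, -0.002], [0.035, 0.999, 0.001], [0.002, 0.001, -1.0]]
force: [0.4, -0.4, -0.5]
width: 0.085
grip_force: 0.0
```

Run:
```python
from h import *
w=cap('wrist'); s2=cap('scene')
b=cv2.resize(s2['img'][190:370,60:300],(560,420)); 
cv2.imwrite('pics/done.png',cv2.cvtColor(cv2.resize(np.hstack([w['img'],b]),(800,300)),cv2.COLOR_RGB2BGR))
s=r.state();print(s['time'],s['ee_pos'],s['width'],s['force'])
```

```text
12.8 [ 0.52492881 -0.26482072  0.19758482] 0.08494734941253673 [-0.59443084  0.31181406 -0.57152143]
```

View pics/done.png

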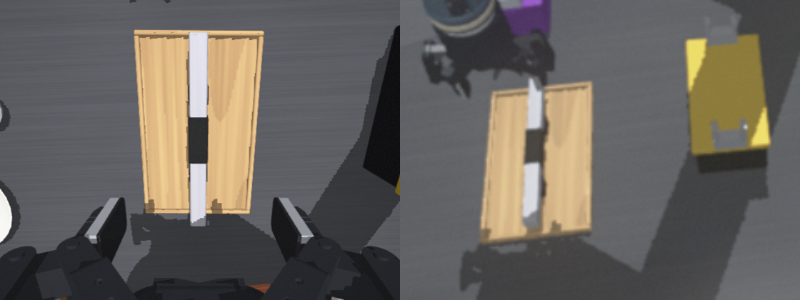

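The bar stands upright, lengthwise and centred in the tray (wrist view about (198,130)). The gripper is clear of everything.

```bash
python3 -c "
from plant import r
print(r.sign_off())"
```

```text
the job is handed in; nothing more can be done
None
```

I lifted the yellow box's bar level and clear of its brackets, set it standing lengthwise at the tray's centre without touching the green box's bar, and handed the job in at about 12.8 s; no verdict came back.

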